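# Refit the drive-box cover and jog the 3D printer

## Task

Put the loose cover back on the printer's drive box: hook one of its edges under the lip at the low end of the sloping bay, then lower the other edge until the cover lies flat in the bay, without letting it drop. Only when the cover is on, push the jog stick fully over towards the drive box (only that way), hold it there for two seconds and let it spring back upright. Leave everything else on the bench where it is.

Things in the scene. Friction and masses are not known exactly. Their poses are not given: they have to be found in the camera images.
- cover_grip (a point): Loose cover: flat grey plate 140 (x) by 110 (y) by 5 mm, 0.18 kg, lying on the bench, grip rib up. The rib, on the plate's middle, is 14 mm thick along x, 90 long along y, 38 high (top 43 above the plate's underside). This point: in the rib, 24 mm above the underside. x along the 140 mm side, y along the rib, z out on the rib's side. Same either way round (half turn about z).
- cover_edge_a (a point): Middle of the cover's 110 mm long edge at its -x end, on the underside (70 mm from the plate's middle).
- cover_edge_b (a point): Middle of the cover's 110 mm long edge at its +x end, on the underside (70 mm from the plate's middle).
- bay: Open sloping bay in the top of the drive box. Origin: its middle, 78 mm above the bench, in the plane of the ledges on which the cover's underside rests. x up the slope (20 degrees, rising away from the robot), y across, z square out of the slope. Recess x -72 to +76, y -59 to +59 mm; side and upper walls 8 mm above the ledges. Beyond x = -42 the bay between its ledges is 10 mm deeper (circuit board).
- lip (a point): Middle of the lip's free edge, on its underside, at the low end of the bay; axes as the bay. The lip is 4 mm thick, spans the bay's full width and reaches over the recess from bay x = -72 to -60 mm, leaving a 12 mm gap above the ledge. The cover's low edge goes into this gap.
- drive_box: Drive box: fixed white housing 200 mm deep, 142 mm wide, holding the bay, with a 110 mm high hump behind it. It stands at the left or right of the bench (the jog box on the other side), turned up to 15 degrees. Origin: middle of its underside; x away from the robot, y left, z up.
- jog_box: Jog box: fixed white box 110 (x) by 100 (y) by 55 mm high, turned up to 15 degrees, with the jog stick on top. Origin: middle of its underside on the bench; x away from the robot, y left, z up.
- stick_knob (a point): Middle of the jog stick's black knob (upright cylinder 24 mm across, 34 high) on a 12 mm steel stem; 128 mm above the bench when upright. The stick pivots 60 mm above the bench over the jog box's middle, so this point is 68 mm from the pivot. It tilts only along the jog box's y.
- jog_stick (a joint): Tilt of the jog stick: 0 upright, positive leaning to the jog box's +y, stops at -0.45 and 0.45 rad. A spring (0.65 N m/rad: about 4.3 N at the knob when fully over) brings it back to 0 when let go.
Things that resemble listed ones, but are neither listed nor needed, are in the scene too. Leave any purple look-alike of the part that bears cover_grip alone. Leave any turquoise look-alike of the jog_box alone.

How it is judged (in metres and radians):
On the way, in this order (a step that is already met when the one before it is completed fails the run):
1. one edge of the cover is under the lip while the opposite edge is still raised at least 12 mm above the ledges (((x of cover_edge_a in the frame of bay below -0.063 m and z of cover_edge_a in the frame of bay between -0.004 and 0.008 m and y of cover_grip in the frame of bay between -0.012 and 0.012 m and z of cover_edge_b in the frame of bay above 0.012 m) or (x of cover_edge_b in the frame of bay below -0.063 m and z of cover_edge_b in the frame of bay between -0.004 and 0.008 m and y of cover_grip in the frame of bay between -0.012 and 0.012 m and z of cover_edge_a in the frame of bay above 0.012 m))), for 0.1 s.
2. the cover lies flat in the bay (x of cover_grip in the frame of bay between -0.006 and 0.009 m and y of cover_grip in the frame of bay between -0.006 and 0.006 m and z of cover_edge_a in the frame of bay between -0.003 and 0.003 m and z of cover_edge_b in the frame of bay between -0.003 and 0.003 m and angle between the z axis of cover_grip and the z axis of bay, either way round below 0.04 rad), for 0.2 s.
3. the jog stick is held over towards the drive box (beyond 0.35 rad) for at least 1.5 s (((y of bay in the frame of jog_box above 0 m and value of joint jog_stick above 0.35 rad) or (y of bay in the frame of jog_box below 0 m and value of joint jog_stick below -0.35 rad))), for 1.5 s.
4. the stick is back at the centre (value of joint jog_stick between -0.06 and 0.06 rad), for 0.2 s.
At the end, for the whole second after the job is handed in: The cover lies still and flat in the bay, its middle -6 to +9 mm up the slope from the bay's origin and within 6 mm across, both edges within 3 mm of the ledges and within 0.04 rad of the slope, and the jog stick is within 0.06 rad of upright (all of step 2 and all of step 4 and linear speed of cover below 0.02 m/s); the robot touches nothing.
It fails at once if jog stick pushed more than 0.2 rad away from the drive box ((y of bay in the frame of jog_box above 0 m and value of joint jog_stick below -0.2 rad) or (y of bay in the frame of jog_box below 0 m and value of joint jog_stick above 0.2 rad)).
It fails at once if jog stick pushed more than 0.2 rad either way while the cover is not on ((value of joint jog_stick above 0.2 rad or value of joint jog_stick below -0.2 rad) and not (x of cover_grip in the frame of bay between -0.006 and 0.009 m and y of cover_grip in the frame of bay between -0.006 and 0.006 m and z of cover_edge_a in the frame of bay between -0.003 and 0.003 m and z of cover_edge_b in the frame of bay between -0.003 and 0.003 m and angle between the z axis of cover_grip and the z axis of bay, either way round below 0.04 rad)).
It fails at once if the cover is let fall: it turns faster than 5 rad/s (angular speed of cover above 5 rad/s).
It fails at once if another thing on the bench is moved more than 30 mm (distance of any of spool, glue, scraper, driver, pot, caliper, print from where it was at the start of the episode above 0.03 m).
It also fails if it takes over 58 s, if anything falls off the work surface, if the arm or the gripper's body presses on something with over 40 N, if the wrist force passes 120 N, or if a joint passes its speed limit or range.

## Robot

A 7-joint arm with a two-finger parallel gripper is mounted at the origin on the work surface. World frame = base frame: x ahead of the robot, y to its left, z up, the work surface at z = 0. Lengths are in mm, angles in rad, forces in N, time in s.
With the tool pointing down it reaches from about 400 to 900 mm from the base axis. Payload 5.6 kg.
Tool frame: the origin (TCP) lies midway between the tips of the shut fingers; the grasp point (between the pads) lies 19 mm behind it; z points along the fingers, y is the line along which they close (so a half turn about z gives the same grasp; the last joint's range is limited). The gripper opens to 92 mm and grips with 3 to 60 N. Pads are 20 mm wide; open, the fingers measure 128 mm over their backs; the gripper's body (75 mm by 189 mm) begins 69 mm behind the grasp point.
Start: joints at [-1.393, 0.468, -0.012, 1.603, 0.006, 1.071, -0.056], TCP at [142.398, 634.217, 214.592] pointing down, gripper open.
Joint ranges: [-2.53, 2.53], [-0.31, 2.02], [-1.57, 1.55], [0.28, 2.44], [-1.29, 4.43], [0.15, 1.84], [-2.92, 2.92]. Speed limits (rad/s): [2.57, 2.57, 3.14, 3.14, 3.14, 3.14, 3.14].

## Interface

Orientations are given as a rotation vector (axis times angle).
In Python, from cell import robot, grip, kin, viewer gives the robot as it stands. Calls block until the motion is done:
- robot.movep(position, orientation): joint-space move of the TCP to a pose.
- robot.servo_line(position, feed=150, rotation=None): straight line of the TCP; rotation=None keeps the orientation; feed is the mean speed in mm/s.
- robot.goto_joints(angles): joint-space move.
- grip(opening, newtons=None): opening from 0.0 (shut) to 1.0 (fully open); newtons is the grip in N (None keeps the last); returns when the fingers have stopped.
- robot.hold(seconds).
- kin.ik(position, orientation): joint angles nearest the present ones, or None.
- robot.observe(): the state.
- viewer.read_camera(name): name is "scene" or "top"; returns the picture (400x640x3 uint8, red, green, blue); there is no depth.
- viewer.camera_info(name): a dict with "camera_matrix" (3x3 intrinsics, pixels), "R" (3x3) and "t" (3): a world point X has camera coordinates R X + t. Camera axes: x right, y down, z forward; pixel columns grow to the right and rows downward; lengths in mm; the calibration is good to about 2 mm. A picture is of the moment at which its call begins. camera_info takes no time and is no camera call.
A pose or a line that the arm cannot do raises robot.IKError and nothing moves.
- robot.job_done(): hands the job in; it is judged then, once.
Trained networks look in the newest picture that a camera, given by its name, has taken for a name from the list of things; names that differ only in an ending like _2 or _b are one class to them, and where a whole thing is asked for, a point or a joint stands for the part that bears it (a point fixed in the world has none). Each returns a list of dicts, best first, with "confidence" (0 to 1); they miss things now and then, are a little off and sometimes report something else, mostly with a low value. They report only what shows in the picture. A call takes as long as a camera call. They do not tell look-alikes from the thing itself.
- viewer.silhouettes(name, camera): "mask" (400x640 bool, what is visible of it).
- viewer.pinpoint(name, camera): "at" ([x, y, z] in mm, in the coordinates of the camera as it stood for that picture, good to about 4 mm: a listed point, or the origin of a listed thing).
The state is a dict: "t": time; "joints": joint angles; "joint_velocities": joint speeds; "joint_torque": joint torques, N m; "tcp_pos": TCP position; "tcp_rot": TCP orientation; "contact_force": force on the tool from outside, world axes, zero at the start; "wrist_torque": the same for the moment, N m; "grip_width": opening from 0.0 (shut) to 1.0 (fully open); "grip_force": force on a finger pad.
Only numpy, scipy, OpenCV 4.12 (cv2) and the standard library are available. Lean on these libraries where they do the work, as an engineer would, in place of code of your own. Each camera call takes 0.05 s, during which the arm holds its last target. There are 200 camera calls.

## Working session

There is one attempt and no reset: what is moved stays moved. The work goes in short steps, each a Python script; the robot and the scene stay as the last script left them, time stands still between calls to the robot, and variables do not carry over. Pictures are saved under pics/ and viewed, at most 10 in all, crops included, and the job is handed in when it is done.

```bash
ls; mkdir -p pics
cat > h.py <<'E'
import numpy as np, cv2
from cell import robot, grip, kin, viewer
from scipy.spatial.transform import Rotation as Rn
def info(c):
    i=viewer.camera_info(c); return np.array(i["camera_matrix"]),np.array(i["R"]),np.array(i["t"])
def snap(c,fn=None):
    p=viewer.read_camera(c)
    if fn: cv2.imwrite("pics/"+fn,cv2.cvtColor(p,cv2.COLOR_RGB2BGR))
    return p
def world(c,at):
    K,R,t=info(c); return R.T@(np.array(at)-t)
def pix(c,X):
    K,R,t=info(c); q=K@(R@np.array(X,float)+t); return q[:2]/q[2]
def ray(c,uv,z):
    K,R,t=info(c); d=R.T@np.linalg.inv(K)@np.array([uv[0],uv[1],1.]); o=-R.T@t
    return o+d*(z-o[2])/d[2]
E
python3 - <<'E'
from h import *
a=snap("scene","s0.png");b=snap("top","t0.png")
cv2.imwrite("pics/both.png",cv2.cvtColor(np.hstack([a,b]),cv2.COLOR_RGB2BGR)[:, :])
for c in("top","scene"):
    K,R,t=info(c);print(c,(-R.T@t).round(),R[2].round(2),K[0,0])
    for n in("cover_grip","cover_edge_a","cover_edge_b","bay","lip","drive_box","jog_box","stick_knob"):
        for d in viewer.pinpoint(n,c): 
            w=world(c,d["at"]);print(c,n,round(d["confidence"],2),w.round(1),pix(c,w).round())
print(robot.observe()["tcp_rot"],robot.observe()["t"])
E
```

```text
pics
top [ 259.   50. 1495.] [ 0.13  0.   -0.99] 464.7135242872636
top cover_grip 0.89 [ 189.2 -316.3   24.4] [441. 282.]
top cover_edge_a 0.74 [538.9  40.2   6.8] [327. 173.]
top cover_edge_a 0.73 [ 4.001e+02  1.740e+01 -1.000e-01] [334. 215.]
top cover_edge_a 0.73 [ 212.8 -387.6   -3. ] [461. 274.]
top cover_edge_a 0.71 [ 167.8 -256.4   -0.4] [421. 289.]
top cover_edge_b 0.74 [538.9  40.2   6.8] [327. 173.]
top cover_edge_b 0.73 [ 4.001e+02  1.740e+01 -1.000e-01] [334. 215.]
top cover_edge_b 0.73 [ 212.8 -387.6   -3. ] [461. 274.]
top cover_edge_b 0.71 [ 167.8 -256.4   -0.4] [421. 289.]
top bay 0.76 [ 605.7 -290.1   80.9] [433. 147.]
top lip 0.82 [ 543.7 -293.    68.5] [434. 168.]
top drive_box 0.73 [ 621.8 -287.6    3.4] [427. 148.]
top drive_box 0.69 [470.   31.6  21.3] [330. 193.]
top jog_box 0.93 [709.4 404.5   2.1] [217. 122.]
top stick_knob 0.67 [589.3 255.3 125.6] [256. 149.]
top stick_knob 0.44 [712.  404.8 126.5] [208. 109.]
top stick_knob 0.21 [535.   40.    4.1] [327. 174.]
scene [ 833. -392.  981.] [-0.38  0.41 -0.83] 399.64297355204
scene cover_grip 0.73 [ 184.7 -318.1
[... 350 characters left out ...]
1. 217.]
scene cover_edge_b 0.93 [ 210.1 -381.6   -2.6] [144. 272.]
scene cover_edge_b 0.85 [535.1  38.8   6.8] [342. 242.]
scene cover_edge_b 0.72 [ 166.3 -253.8    1.5] [174. 230.]
scene cover_edge_b 0.57 [393.2  23.4  -3.3] [301. 217.]
scene bay 0.6 [ 601.8 -285.9   76.1] [270. 341.]
scene lip 0.96 [ 545.5 -293.8   65.4] [251. 327.]
scene lip 0.23 [533.9  38.4   3.3] [341. 242.]
scene drive_box 0.57 [ 619.9 -286.3    2. ] [278. 355.]
scene jog_box 0.9 [591.3 254.3   2. ] [405. 207.]
scene jog_box 0.73 [708.2 405.7   2. ] [467. 198.]
scene stick_knob 0.67 [709.6 402.9 125.7] [481. 173.]
scene stick_knob 0.49 [590.4 261.5 129. ] [415. 179.]
[3.46306010e-01 3.12237953e+00 1.75986940e-04] 0.9
```

View pics/t0.png

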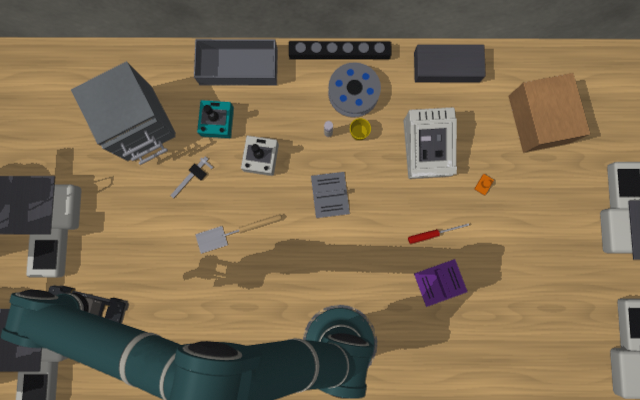

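View pics/s0.png

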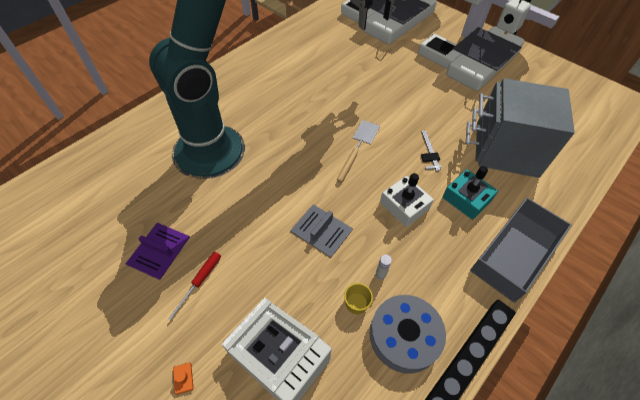

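The grey plate at top (330,195) / scene (322,230) is the cover, and the purple one at top (441,282) is the look-alike. The white jog box at top (260,155) is the real one, and the turquoise one at (215,118) is the look-alike. The drive box is at top (432,145). Next I'll average repeated measurements and overlay the fitted models on close crops.

```bash
cat > m.py <<'E'
from h import *
import json
near={"cover_grip":(468,29),"cover_edge_a":None,"bay":(603,-288),"lip":(544,-293),"drive_box":(620,-287),"jog_box":(591,254),"stick_knob":(590,256)}
acc={}
for k in range(4):
  for c in("top","scene"):
    im=snap(c)
    for n in near:
      for d in viewer.pinpoint(n,c):
        w=world(c,d["at"])
        if n=="cover_edge_a":
          for m,q in(("eB",(537,40)),("eA",(397,21))):
            if np.hypot(*(w[:2]-q))<20: acc.setdefault((m,c),[]).append(w)
        elif np.hypot(*(w[:2]-near[n]))<25: acc.setdefault((n,c),[]).append(w)
for k,v in sorted(acc.items()): print(k,len(v),np.mean(v,0).round(1),np.std(v,0).round(1))
sil={}
for c in("top","scene"):
  for n in("cover_grip","bay","drive_box","jog_box"):
    for d in viewer.silhouettes(n,c):
      m=d["mask"];ys,xs=np.nonzero(m);print(c,n,round(d["confidence"],2),m.sum(),xs.min(),xs.max(),ys.min(),ys.max())
      sil[f"{c}-{n}-{xs.mean():.0f}"]=m
np.savez_compressed("sil.npz",**sil)
print(robot.observe()["t"])
E
python3 m.py
```

```text
('bay', 'scene') 3 [ 604.7 -287.    77.7] [0.2 2.  0.2]
('bay', 'top') 4 [ 605.8 -288.4   79.7] [1.3 0.8 1.4]
('cover_grip', 'scene') 4 [466.8  29.4  27.6] [1.3 1.2 0.5]
('cover_grip', 'top') 4 [469.5  30.1  24. ] [1.  0.6 0.8]
('drive_box', 'scene') 4 [ 618.7 -287.     0.9] [1.4 1.7 1.6]
('drive_box', 'top') 4 [ 622.  -287.1    1. ] [1.  1.4 1.8]
('eA', 'scene') 3 [396.   25.6  -1.8] [0.8 1.  0.5]
('eA', 'top') 4 [401.5  21.1  -1.8] [0.6 0.5 1.1]
('eB', 'scene') 4 [534.1  40.9   5. ] [1.3 1.3 0.7]
('eB', 'top') 4 [535.9  39.7   5.8] [1.2 1.1 0.7]
('jog_box', 'scene') 3 [590.2 255.8   3.9] [1.8 1.2 1.7]
('jog_box', 'top') 4 [590.2 256.7   4. ] [0.5 1.4 1.3]
('lip', 'scene') 4 [ 544.5 -295.    64.9] [0.9 1.3 1.1]
('lip', 'top') 4 [ 545.4 -290.6   69.2] [1.3 1.  1.1]
('stick_knob', 'scene') 4 [590.  259.7 129.4] [0.9 0.8 1.3]
('stick_knob', 'top') 3 [590.7 255.8 125.8] [0.5 0.9 1.4]
top cover_grip 0.93 1445 311 349 172 217
top cover_grip 0.63 1542 415 466 261 306
top cover_grip 0.2 140 251 263 144 158
top drive_box 0.92 3439 404 456 108 178
top drive_box 0.23 1532 310 350 172 217
top jog_box 0.66 1240 241 278 135 175
top jog_box 0.64 1236 198 233 100 138
top jog_box 0.23 3472 404 456 108 178
scene cover_grip 0.85 1981 126 188 224 279
scene bay 0.77 4800 222 318 299 391
scene bay 0.27 1743 290 352 205 256
scene bay 0.15 239 402 418 173 199
scene drive_box 0.88 6543 221 330 298 399
scene drive_box 0.44 243 403 418 173 199
scene jog_box 0.79 1604 380 432 174 226
scene jog_box 0.68 1665 442 497 167 219
4.5
```

```bash
cat > fit.py <<'E'
from h import *
from scipy.optimize import minimize
S=np.load("sil.npz")
def get(c,n,u):
    k=min((k for k in S if k.startswith(f"{c}-{n}-")),key=lambda k:abs(int(k.split('-')[2])-u)); return S[k]
B=lambda x,y,z0,z1:np.array([[a*x/2,b*y/2,c] for a in(-1,1) for b in(-1,1) for c in(z0,z1)])
dr=np.array([[x,y*71,z] for y in(-1,1) for x,z in((-100,0),(100,0),(-100,56),(86,110),(100,110))])
cyl=np.array([[12*np.cos(a),12*np.sin(a),z] for a in np.arange(0,6.28,.4) for z in(111,145)])
models={"cover":[B(140,110,0,5),B(14,90,5,43)],"drive":[dr],"jog":[B(110,100,0,55),cyl,cyl*[.5,.5,1]-[0,0,45]]}
def place(P,p):
    c,s=np.cos(p[2]),np.sin(p[2]); return P@np.array([[c,s,0],[-s,c,0],[0,0,1]])+[p[0],p[1],0]
SC=8
def render(m,p,c):
    K,R,t=info(c); im=np.zeros((400*2,640*2),np.uint8)
    for P in m:
        q=(place(P,p)@R.T+t)@K.T; q=(q[:,:2]/q[:,2:]+.5)*2
        cv2.fillConvexPoly(im,cv2.convexHull((q*256).astype(np.int32)),255,shift=8)
    return cv2.resize(im,(640,400),interpolation=cv2.INTER_AREA)/255.
def fit(m,p0,masks):
    f=lambda p:sum(np.abs(render(m,[p[0],p[1],p[2]/100],c)-M).sum()/M.sum() for c,M in masks)
    x0=[p0[0],p0[1],p0[2]*100]; 
    r=minimize(f,x0,method="Nelder-Mead",options=dict(initial_simplex=[x0]+[list(np.add(x0,np.eye(3)[i]*6)) for i in range(3)],xatol=.05,fatol=1e-5))
    return r.x/[1,1,100],r.fun
if __name__=="__main__":
  for n,p0,L in(("cover",(468,29.7,.12),[("top","cover_grip",330)]),("drive",(620,-287,.06),[("top","drive_box",431),("scene","drive_box",277)]),
              ("jog",(590,256,-.15),[("top","jog_box",260),("scene","jog_box",406)])):
    Ms=[(c,get(c,k,u)) for c,k,u in L]
    for sub in ([Ms] if len(Ms)==1 else [Ms,Ms[:1],Ms[1:]]):
        p,e=fit(models[n],p0,sub); print(n,[c for c,_ in sub],p.round(3),round(e,3))
E
python3 fit.py
```

```text
cover ['top'] [4.67959e+02 3.13620e+01 1.18000e-01] 0.036
drive ['top', 'scene'] [ 6.20275e+02 -2.88122e+02  6.00000e-02] 0.078
drive ['top'] [ 6.23249e+02 -2.89548e+02  5.70000e-02] 0.039
drive ['scene'] [ 6.17337e+02 -2.87588e+02  6.30000e-02] 0.02
jog ['top', 'scene'] [ 5.90423e+02  2.57247e+02 -1.34000e-01] 0.169
jog ['top'] [ 5.91328e+02  2.57397e+02 -1.50000e-01] 0.043
jog ['scene'] [ 5.85953e+02  2.56459e+02 -9.70000e-02] 0.109
```

```bash
cat > bay.py <<'E'
from h import *
BAY=np.array([605.2,-288.6,78.]); YAW=.06; COV=np.array([468.,30.6,0]); CYAW=.118
def bayR(yaw=None): return (Rn.from_euler("z",YAW if yaw is None else yaw)*Rn.from_euler("y",-np.radians(20))).as_matrix()
def b2w(p): return BAY+bayR()@np.array(p,float)
E
python3 - <<'E'
from bay import *
from fit import models,place
ims=[]
def poly(im,c,P,o,s,col):
    q=np.array([(pix(c,X)+.5-o)*s for X in P]); cv2.polylines(im,[(q*16).astype(np.int32)],True,col,1,cv2.LINE_AA,4)
def crop(c,u,v,w,h,s):
    im=cv2.cvtColor(cv2.imread(f"pics/{'t' if c=='top' else 's'}0.png"),cv2.COLOR_BGR2BGR) if 0 else cv2.imread(f"pics/{'t' if c=='top' else 's'}0.png")
    return cv2.resize(im[v:v+h,u:u+w],None,fx=s,fy=s,interpolation=cv2.INTER_CUBIC),np.array([u,v])
rec=[b2w(p) for p in((-60,-59,8),(76,-59,8),(76,59,8),(-60,59,8))]
lip=[b2w(p) for p in((-60,-59,16),(-60,59,16),(-72,59,16),(-72,-59,16))]
cp=place(np.array([[a*70,b*55,5] for a,b in((-1,-1),(1,-1),(1,1),(-1,1))]),(*COV[:2],CYAW))
rb=place(np.array([[a*7,b*45,43] for a,b in((-1,-1),(1,-1),(1,1),(-1,1))]),(*COV[:2],CYAW))
jb=place(np.array([[a*55,b*50,55] for a,b in((-1,-1),(1,-1),(1,1),(-1,1))]),(590.5,257,-.14))
for c,L in(("top",((395,103,70,80),(300,160,70,80),(225,115,70,80))),("scene",((210,290,120,110),(280,190,90,80),(370,160,80,80)))):
  row=[]
  for k,(u,v,w,h) in enumerate(L):
    s=266/w; im,o=crop(c,u,v,w,h,s)
    for P,col in(((rec,(0,0,255)),(lip,(0,200,0))),((cp,(0,0,255)),(rb,(0,200,0))),((jb,(0,0,255)),))[k]: poly(im,c,P,o,s,col)
    row.append(cv2.resize(im,(266,290)))
  ims.append(np.hstack(row))
cv2.imwrite("pics/ov.png",np.vstack(ims))
E
```

```text
(no output)
```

View pics/ov.png

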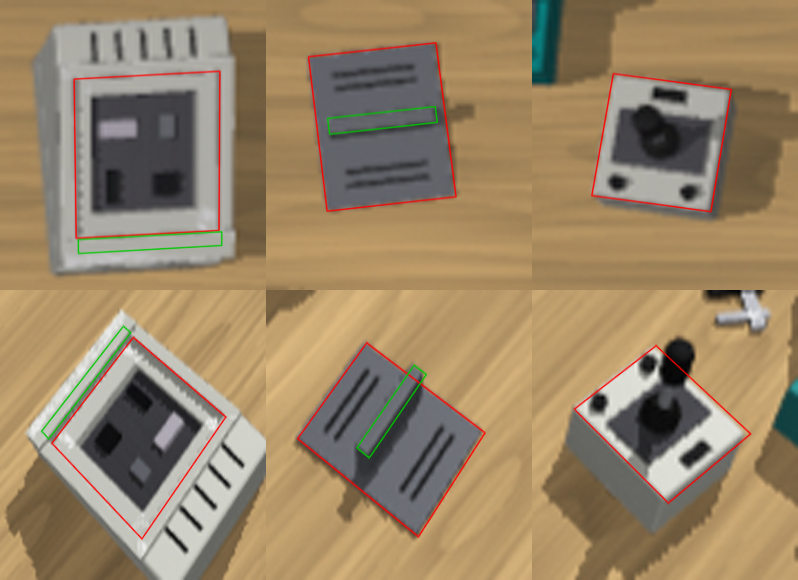

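The overlays match in both views, so I'll grasp now.

```bash
cat >> bay.py <<'E'
G=7.0
def tool(Pc,Rc,s):
    M=np.array([[0,s,0],[s,0,0],[0,0,-1.]])   # tool x=s*cy, y=s*cx, z=-cz
    R=np.array(Rc)@M; return np.array(Pc)+np.array(Rc)@[0,0,G], Rn.from_matrix(R).as_rotvec()
def cov_in_bay(xA,zA,deg,y=0,s=1):
    th=np.radians(deg); c=np.array([xA+70*np.cos(th),y,zA+70*np.sin(th)])
    return tool(b2w(c),bayR()@Rn.from_euler("y",-th).as_matrix(),s)
def F(): return np.array(robot.observe()["contact_force"])
E
python3 - <<'E'
from bay import *
Rc=Rn.from_euler("z",CYAW).as_matrix()
for s in(1,-1):
    print(s)
    for P in(tool(COV+[0,0,120],Rc,s),tool(COV,Rc,s),tool(COV+[0,0,200],Rc,s),cov_in_bay(-45,80,10,0,s),cov_in_bay(-68,3,10,0,s),cov_in_bay(-68,0,0,0,s)):
        q=kin.ik(*P); print(P[0].round(), None if q is None else np.round(q,2))
E
```

```text
1
[468.  31. 127.] [-0.67  0.32  0.62  2.14 -0.27  0.76  0.25]
[468.  31.   7.] [-0.41  0.53  0.33  2.18 -0.36  0.48  0.32]
[468.  31. 207.] [-0.76  0.18  0.7   2.07 -0.15  0.93  0.14]
[ 593. -289.  179.] [ 0.02  0.41  0.66  2.02 -1.08  0.63  1.5 ]
[ 597. -289.   99.] [ 0.37  0.49  0.21  2.03 -1.16  0.42  1.64]
[ 605. -289.   85.] [ 0.09  0.58  0.51  1.92 -0.92  0.58  1.31]
-1
[468.  31. 127.] [-1.14  0.68  1.36  2.16 -0.82  0.99 -2.34]
[468.  31.   7.] [-0.97  0.86  1.11  2.21 -1.12  0.85 -2.13]
[468.  31. 207.] [-1.24  0.42  1.38  2.09 -0.49  1.02 -2.62]
[ 593. -289.  179.] [-0.15  0.47  0.89  2.03 -1.2   0.73 -1.56]
[ 597. -289.   99.] [ 0.37  0.49  0.21  2.03 -1.16  0.42 -1.51]
[ 605. -289.   85.] [-0.16  0.7   0.88  1.94 -1.19  0.77 -1.65]
```

Run:
```python
from bay import *
Rc=Rn.from_euler("z",CYAW).as_matrix()
grip(0.5)
P,r=tool(COV+[0,0,120],Rc,1); robot.movep(P,r)
P,r=tool(COV,Rc,1); robot.servo_line(P+[0,0,30],feed=150); robot.servo_line(P,feed=60)
print("F down",F().round(1))
grip(0.0,30); o=robot.observe(); print(o["grip_width"]*92,o["grip_force"],F().round(1))
b=F(); robot.servo_line(P+[0,0,200],feed=150); robot.hold(.2)
o=robot.observe(); print(o["t"],o["grip_width"]*92,o["grip_force"],F().round(2),np.round(o["joints"],2),o["tcp_pos"])
snap("top","t1.png"); snap("scene","s1.png")
a=cv2.imread("pics/t1.png")[110:290,230:430]; c=cv2.imread("pics/s1.png")[120:300,200:400]
cv2.imwrite("pics/g1.png",cv2.resize(np.hstack([a,c]),None,fx=2,fy=2))
```

```text
F down [-0.3  0.5  0.5]
14.129688469225387 29.999431371688843 [-2.3 -0.   3.7]
11.4333 13.55831169620973 29.9990513920784 [ 0.25  0.31 -1.78] [-0.75  0.18  0.69  2.07 -0.14  0.93  0.14] [467.72027425  30.44238801 206.46920724]
```

View pics/g1.png

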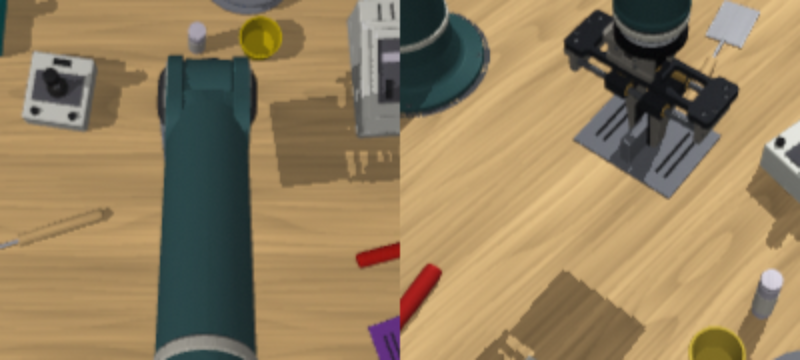

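The cover is in the grip, with a 13.6 mm width and 1.8 N of weight, and it hangs level at crop pixel (645,140). Moving to the pre-hook pose above the bay, where I'll check it by camera.

Run:
```python
from bay import *
P,r=cov_in_bay(-45,90,10); robot.movep(P,r)
P,r=cov_in_bay(-50,25,10); robot.servo_line(P,feed=120)
robot.hold(.3); o=robot.observe(); print(o["t"],F().round(2),np.array(o["tcp_pos"])-P)
Rb=bayR()
im=snap("scene","s2.png"); acc={}
for k in range(3):
  if k: snap("scene")
  for n in("cover_grip","cover_edge_b","bay","lip"):
    for d in viewer.pinpoint(n,"scene"):
      w=world("scene",d["at"]); print(n,round(d["confidence"],2),(Rb.T@(w-BAY)).round(1))
th=np.radians(10);print("expect B",-50+140*np.cos(th),25+140*np.sin(th))
s=3.5;u,v,w,h=190,230,190,165
im=cv2.resize(cv2.imread("pics/s2.png")[v:v+h,u:u+w],None,fx=s,fy=s,interpolation=cv2.INTER_CUBIC)
c=lambda x,y,z:b2w([-50+x*np.cos(th)-z*np.sin(th),y,25+x*np.sin(th)+z*np.cos(th)])
for Q,col in(([c(0,-55,5),c(140,-55,5),c(140,55,5),c(0,55,5)],(0,0,255)),([b2w(p) for p in((-60,-59,16),(-60,59,16),(-72,59,16),(-72,-59,16))],(0,200,0))):
  q=np.array([(pix("scene",X)+.5-[u,v])*s for X in Q]);cv2.polylines(im,[(q*16).astype(np.int32)],True,col,1,cv2.LINE_AA,4)
cv2.imwrite("pics/g2.png",im)
```

```text
13.8083 [ 0.07 -0.21 -1.25] [ 0.2582299  -0.10681527  0.78785495]
cover_grip 0.9 [14.7 -3.1 65.6]
cover_grip 0.58 [-414.1   -5.1   96.4]
cover_grip 0.56 [ 32.2 547.4  44. ]
cover_edge_b 0.96 [89.4 -1.3 53.4]
cover_edge_b 0.67 [-405.2  -72.2   61.2]
lip 0.87 [-60.5  -3.    9.1]
cover_grip 0.94 [13.7  0.7 66.6]
cover_grip 0.61 [-412.9   -3.5   93.9]
cover_edge_b 0.63 [-49.3  -0.1  23.5]
cover_edge_b 0.56 [84.7 -1.1 56.5]
cover_edge_b 0.55 [-406.   -71.2   62.1]
lip 0.83 [-61.   -5.5   9.2]
cover_grip 0.9 [-413.4   -7.3   94. ]
cover_grip 0.71 [17.7 -2.7 64.4]
cover_edge_b 0.97 [85.6  2.1 53.5]
cover_edge_b 0.8 [-406.1  -71.    62.9]
cover_edge_b 0.56 [-55.5   2.3  24.6]
lip 0.95 [-61.8  -2.8   9.7]
lip 0.41 [-52.    3.6  23.1]
expect B 87.87308542170913 49.31074487337025
```

View pics/g2.png

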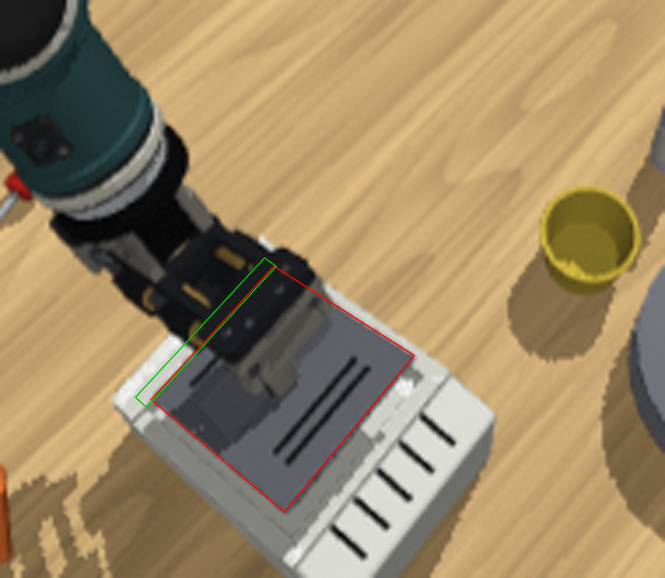

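The crop shows the red predicted plate outline lying on the real plate, with its corner at (285,510) matching. So the grasp is centred. Next: slide under the lip with force guarding, then lower.

```bash
cat > hook.py <<'E'
from bay import *
Rb=bayR(); bias=F()
def go(x,z,d,feed=40):
    P,r=cov_in_bay(x,z,d); robot.servo_line(P,feed=feed,rotation=r); robot.hold(.1)
    f=Rb.T@(F()-bias); o=robot.observe()
    print((x,z,d),"t",round(o["t"],1),"Fbay",f.round(1),"err",(Rb.T@(np.array(o["tcp_pos"])-P)).round(1)); return f
go(-51,4,10,60)
for x in(-57,-63,-68):
    f=go(x,4,10)
    if abs(f[0])>10 or abs(f[2])>12: break
else:
    z=4
    while z>-4:
        z-=1; f=go(x,z,10,20)
        if f[2]>3: break
    print("edge contact z",z)
E
python3 hook.py
```

```text
(-51, 4, 10) t 15.2 Fbay [-0.3 -0.5  1.6] err [ 0.  -0.4  0.2]
(-57, 4, 10) t 15.6 Fbay [-0.3 -1.2  0.1] err [ 0.1 -0.1  0.2]
(-63, 4, 10) t 16.0 Fbay [ 0.3 -0.4  0.9] err [-0.  -0.1  0.1]
(-68, 4, 10) t 16.3 Fbay [-0.7 -0.1  0.7] err [-0.  -0.1  0.1]
(-68, 3, 10) t 16.7 Fbay [-0.9  0.2  1. ] err [ 0.  0. -0.]
(-68, 2, 10) t 17.0 Fbay [ 0.2 -0.5  0.6] err [-0. -0. -0.]
(-68, 1, 10) t 17.4 Fbay [-0.2 -1.   1.4] err [-0. -0. -0.]
(-68, 0, 10) t 17.7 Fbay [-0.9  0.6  6.7] err [ 0.2 -0.2  0.4]
edge contact z 0
```

```bash
sed -i '/^go(-51/,$d' hook.py
cat > low.py <<'E'
from hook import *
import hook; hook.bias=bias-0 
for d in(7,4,2.5,1.5,.8,.3,0):
    f=go(-68,.8,d,25)
    if np.linalg.norm(f)>12: break
else:
    z=.8
    while z>-2.5 and f[2]<4: z-=.5; f=go(-68,z,0,15)
E
python3 low.py
```

```text
(-68, 0.8, 7) t 18.1 Fbay [ 1.4 -1.6 -5.2] err [-0.   0.3 -0.1]
(-68, 0.8, 4) t 18.5 Fbay [ 0.8 -1.2 -6.8] err [-0.7  0.1 -0.1]
(-68, 0.8, 2.5) t 18.9 Fbay [ 0.3 -0.9 -6.1] err [-0.4  0.1 -0. ]
(-68, 0.8, 1.5) t 19.2 Fbay [ 0.6 -1.4 -5.4] err [-0.2  0.1 -0. ]
(-68, 0.8, 0.8) t 19.6 Fbay [ 1.1 -1.3 -5.6] err [-0.1  0.1 -0. ]
(-68, 0.8, 0.3) t 19.9 Fbay [ 1.5 -1.3 -6.4] err [-0.   0.1 -0.1]
(-68, 0.8, 0) t 20.2 Fbay [ 0.8 -1.  -5.2] err [ 0.  0. -0.]
(-68, 0.30000000000000004, 0) t 20.6 Fbay [ 0.4 -0.7 -0. ] err [ 0.  -0.1  0.3]
(-68, -0.19999999999999996, 0) t 20.9 Fbay [-0.4  1.1  5.8] err [ 0.  -0.1  0.8]
```

Contact with both ends is at z≈0.4 mm, so the cover is flat. Releasing, backing off along the normal and checking by camera.

Run:
```python
from bay import *
P,r=cov_in_bay(-68,.3,0); robot.servo_line(P,feed=15,rotation=r)
grip(0.35); print(F().round(1))
n=bayR()[:,2]
robot.servo_line(P+n*60,feed=60); robot.servo_line(P+n*60+[-120,60,90],feed=200)
print(robot.observe()["t"],F().round(1))
Rb=bayR()
for c in("scene","top"):
  for k in range(2):
    snap(c,c+"3.png")
    for nm in("cover_grip","cover_edge_b","lip"):
      for d in viewer.pinpoint(nm,c):
        w=Rb.T@(world(c,d["at"])-BAY)
        if np.linalg.norm(w)<120: print(c,nm,round(d["confidence"],2),w.round(1))
s=3.5;u,v,w,h=200,260,180,138
im=cv2.resize(cv2.imread("pics/scene3.png")[v:v+h,u:u+w],None,fx=s,fy=s,interpolation=cv2.INTER_CUBIC)
for Q,col in(([b2w(p) for p in((-68,-55,5),(72,-55,5),(72,55,5),(-68,55,5))],(0,0,255)),([b2w(p) for p in((-5,-45,43),(9,-45,43),(9,45,43),(-5,45,43))],(0,200,0))):
  q=np.array([(pix("scene",X)+.5-[u,v])*s for X in Q]);cv2.polylines(im,[(q*16).astype(np.int32)],True,col,1,cv2.LINE_AA,4)
cv2.imwrite("pics/g3.png",im)
```

```text
[ 0.1 -0.1  0.3]
23.7667 [ 0.2  0.2 -0.1]
scene cover_grip 0.68 [ 3.4  0.4 25.9]
scene cover_grip 0.5 [-63.8  -4.1  10.6]
scene cover_edge_b 0.78 [-67.7   0.8  -0.6]
scene cover_edge_b 0.75 [71.4 -2.6  4.3]
scene lip 0.56 [-59.6  -4.1  10.5]
scene cover_grip 0.65 [ 2.3 -1.6 25.3]
scene cover_grip 0.28 [-73.1  -0.3  -0.7]
scene cover_edge_b 0.95 [71.3  2.6  4.7]
scene cover_edge_b 0.77 [-67.6   3.9  -0.8]
scene cover_edge_b 0.71 [-14.6   4.8 -79.2]
scene lip 0.8 [-61.9  -3.6   8.5]
top cover_grip 0.94 [ 5.   0.1 24.7]
top cover_edge_b 0.64 [-67.8  -1.6  -4.4]
top cover_edge_b 0.55 [73.5  1.3  5.7]
top cover_edge_b 0.49 [ 6.  -3.  26.1]
top lip 0.57 [-60.7   1.1   9.5]
top cover_grip 0.86 [ 4.6  0.7 25. ]
top cover_edge_b 0.94 [74.6  2.7  4.3]
top cover_edge_b 0.73 [-63.4  -2.6  -0.5]
top lip 0.77 [-59.3   1.9   9.1]
```

View pics/g3.png

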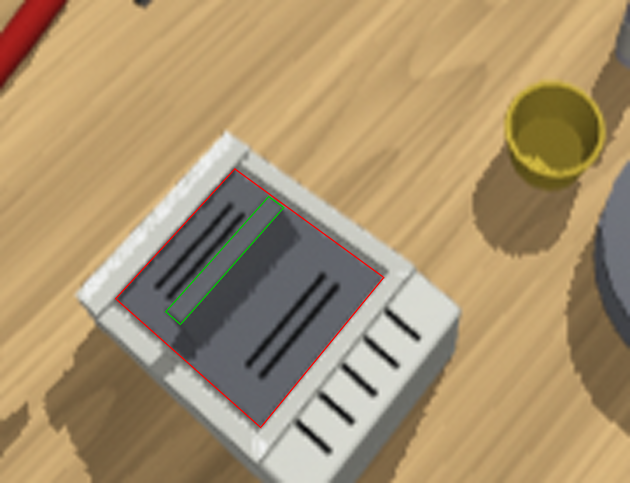

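The cover lies flat and centred: rib at crop (225,260), with the plate filling the bay outline. Now the white jog box's stick. I'll push it from its +y side towards the drive box (-y).

```bash
cat > jog.py <<'E'
from bay import *
J=np.array([590.5,257.3,0]); jy=np.array([np.sin(.14),np.cos(.14),0]); jx=np.array([jy[1],-jy[0],0])
grip(0.0,20)
def best():
    for s in(1,-1):
        R=np.column_stack([s*-jx,s*jy,[0,0,-1]])
        r=Rn.from_matrix(R).as_rotvec(); q=kin.ik(J+jy*65+[0,0,220],r)
        if q is not None: yield np.abs(np.array(q)-robot.observe()["joints"]).max(),tuple(r),q
d,r,q=min(best(),key=lambda a:a[0]); print(round(d,2),np.round(q,2))
robot.movep(J+jy*65+[0,0,220],r)
robot.servo_line(J+jy*65+[0,0,102],feed=150); robot.hold(.2); b=F(); print(robot.observe()["t"],b.round(2))
robot.servo_line(J+jy*38+[0,0,102],feed=100)
off=38; hist=[]
while off>-8:
    off-=1.5; robot.servo_line(J+jy*off+[0,0,102],feed=40); robot.hold(.04)
    f=(F()-b)@jy; hist.append((off,round(f,1)))
    if f>11: break
print(hist,robot.observe()["t"])
robot.hold(.1); print("F hold",(F()-b).round(1)); snap("scene","s4.png"); snap("top","t4.png")
E
python3 jog.py
python3 -c "
import cv2,numpy as np
a=cv2.imread('pics/s4.png')[130:250,340:500];b=cv2.imread('pics/t4.png')[80:200,180:340]
cv2.imwrite('pics/g4.png',cv2.resize(np.hstack([a,b]),None,fx=2.5,fy=2.5))"
```

```text
0.73 [-0.97  0.57  0.64  1.55 -0.36  1.14  1.17]
28.35 [-0.68 -0.45 -0.01]
[(36.5, np.float64(1.1)), (35.0, np.float64(1.0)), (33.5, np.float64(-0.0)), (32.0, np.float64(1.0)), (30.5, np.float64(-0.1)), (29.0, np.float64(0.8)), (27.5, np.float64(0.7)), (26.0, np.float64(1.4)), (24.5, np.float64(1.3)), (23.0, np.float64(1.4)), (21.5, np.float64(1.1)), (20.0, np.float64(1.1)), (18.5, np.float64(1.9)), (17.0, np.float64(2.8)), (15.5, np.float64(2.1)), (14.0, np.float64(2.8)), (12.5, np.float64(3.9)), (11.0, np.float64(3.4)), (9.5, np.float64(3.6)), (8.0, np.float64(4.0)), (6.5, np.float64(4.8)), (5.0, np.float64(4.5)), (3.5, np.float64(6.1)), (2.0, np.float64(6.9)), (0.5, np.float64(6.8)), (-1.0, np.float64(8.2)), (-2.5, np.float64(11.1))] 36.6417
F hold [ 3.9 10.1 -5.7]
```

View pics/g4.png

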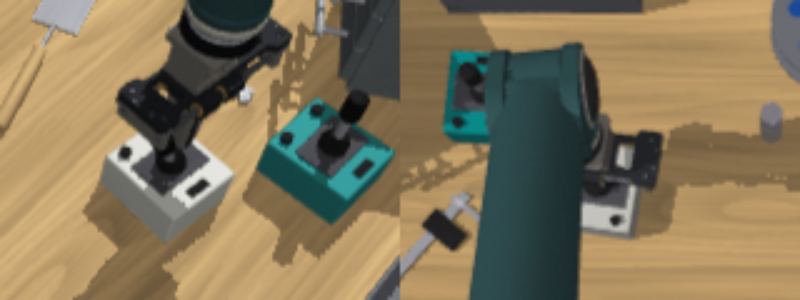

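Run:
```python
from bay import *
J=np.array([590.5,257.3,60]); jy=np.array([np.sin(.14),np.cos(.14),0])
for t in(0,.3,.35,.4,.45): print(t,pix("scene",J+68*np.array([*(-jy*np.sin(t))[:2],np.cos(t)])).round(1))
for k in range(2):
  snap("scene")
  for d in viewer.pinpoint("stick_knob","scene"):
    w=world("scene",d["at"])-J
    if np.linalg.norm(w)<120: print(round(d["confidence"],2),w.round(1),"tilt",round(np.arctan2(-(w@jy),w[2]),2),pix("scene",w+J).round(1))
robot.hold(.02);o=robot.observe();print(o["t"],F().round(1),(np.array(o["tcp_pos"])-J)@jy)
```

```text
0 [413.9 180. ]
0.3 [408.5 184.5]
0.35 [407.6 185.4]
0.4 [406.6 186.2]
0.45 [405.7 187.1]
0.69 [ -3.8 -25.5  61.2] tilt 0.4 [406.7 186.4]
0.59 [ -3.4 -28.2  63.4] tilt 0.42 [406.3 186.6]
37.0583 [ 2.9  9.3 -5.2] 0.4898012633727316
```

Run:
```python
from bay import *
J=np.array([590.5,257.3,0]); jy=np.array([np.sin(.14),np.cos(.14),0])
robot.servo_line(J+jy*-5+[0,0,102],feed=30)
for k in range(4):
  robot.hold(.55); o=robot.observe(); print(round(o["t"],2),F().round(1),round(float((np.array(o["tcp_pos"])-J)@jy),2))
snap("scene")
for d in viewer.pinpoint("stick_knob","scene"):
    w=world("scene",d["at"])-J-[0,0,60]
    if np.linalg.norm(w)<120: print(round(d["confidence"],2),"tilt",round(np.arctan2(-(w@jy),w[2]),2))
robot.servo_line(J+jy*32+[0,0,102],feed=30)
robot.servo_line(J+jy*65+[0,0,102],feed=100)
robot.servo_line(J+jy*65+[0,0,220],feed=150)
robot.hold(.3)
print(robot.observe()["t"],F().round(1))
for c in("scene","top"):
  snap(c,c+"5.png")
  for d in viewer.pinpoint("stick_knob",c)+viewer.pinpoint("cover_grip",c):
    w=world(c,d["at"]); v=bayR().T@(w-BAY)
    if np.linalg.norm(v)<60: print(c,"cover bay",v.round(1))
    w=w-J-[0,0,60]
    if np.linalg.norm(w)<120: print(c,round(d["confidence"],2),"tilt",round(np.arctan2(-(w@jy),w[2]),2))
print(robot.observe()["t"])
a=cv2.imread('pics/scene5.png')
cv2.imwrite('pics/g5.png',a)
```

```text
37.86 [ 4.7 13.4 -7.3] 0.28
38.41 [ 4.  13.6 -7.4] 0.29
38.96 [ 4.6 13.7 -6.9] 0.27
39.51 [ 6.1 13.4 -7.5] 0.27
0.59 tilt 0.42
0.42 tilt -3.12
42.7083 [-0.5 -0.8 -0.4]
scene 0.57 tilt -0.04
scene cover bay [ 1.7 -3.9 26.8]
top 0.68 tilt 0.0
top cover bay [ 2.3  0.  22.8]
top 0.53 tilt 0.04
43.0083
```

View pics/g5.png

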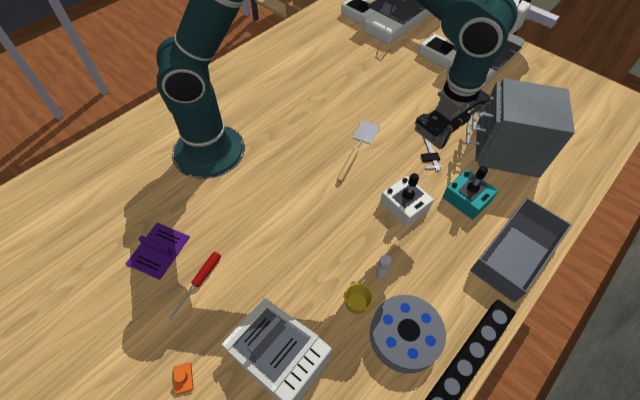

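The picture shows the cover flat in the bay at (277,345), the stick upright again at (412,185), the arm clear and everything else in place. When I pushed further, the finger moved only 0.2 mm while the force rose 4 N, so the stick was at its stop for the hold. Handing in.

```bash
python3 -c "
from cell import robot
print(robot.job_done())"
```

```text
the job is handed in; nothing more can be done
None
```

I handed the job in at about 43 s: the cover is hooked under the lip and flat in the bay, and the jog stick was held fully over towards the drive box for just over 2 s and is upright again. The hand-in returned no verdict.

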